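# Unclamp the test kiln and hold its lid open

### The arm

A 6-joint arm with a two-finger parallel gripper is mounted at the origin on the work surface. World frame = base frame: x ahead of the robot, y to its left, z up, the work surface at z = 0. Lengths are in mm, angles in degrees, forces in N, time in s.
With the tool pointing down it reaches from about 350 to 850 mm from the base axis. Payload 8.1 kg.
Tool frame: the origin (TCP) lies midway between the tips of the shut fingers; the grasp point (between the pads) lies 19 mm behind it; z points along the fingers, y is the line along which they close (so a half turn about z gives the same grasp; the last joint's range is limited). The gripper opens to 85 mm and grips with 20 to 120 N. Pads are 22 mm wide; open, the fingers measure 114 mm over their backs; the gripper's body (76 mm by 85 mm) begins 54 mm behind the grasp point. The pads swing forward as they close: fully open they stand 13 mm farther back than shut.
Start: joints at [-4.893, 7.471, 85.268, -0, 87.261, -4.893], TCP at [600.004, 0.022, 231.292] pointing down, gripper open.
Joint ranges: [-169.43, 169.43], [-51.17, 129.36], [1.28, 143.12], [-76.62, 256.62], [0, 156.53], [-152.29, 152.29]. Speed limits (degrees/s): [136.94, 136.94, 159.86, 180, 180, 180].

### API

Orientations are given as [roll, pitch, yaw] about the fixed x, y, z axes, in that order (R = Rz(yaw) Ry(pitch) Rx(roll)).
In Python, from bench import r gives the robot as it stands. The module is installed in compiled form; this text tells all that it offers.
- The arm moves only by the tool jog_arm, never from a script. Its argument "rows" is a list of rows, each a list of 2 entries, a list of its own where there are three numbers: the shift along the tool's x, y, z in mm, then the turn, a rotation vector about the tool's x, y, z in rad. A call has 1 to 10 rows; each row is the pose to reach, as a shift and turn from the pose commanded when the call began, along the tool's axes at that moment; what a row does not reach only later rows make up. A row lasts 1/10 s, in which the tool goes at most 50 mm and 8.59 degrees, less where a joint would pass 70% of its speed; a pose out of reach is approached as far as the arm can. A call with a gripper value outside its range is refused whole. "grip" is the finger opening in mm, from 0 to 85.4, set as the call begins (left out, the last holds). The fingers move at their own pace and stop on an object; "force" is the grip in N (left out, the last holds). Time passes only in rows, so rows that repeat a pose let the fingers close. It gives the time, the measured TCP pose, the force, the opening and the grip force at its end, in the units of the state.
- r.sense(): the state, without advancing time (a new reading comes with each control period).
- r.snapshot(name): name is "scene" or "side" or "wrist"; returns (picture, depth): 480x640x3 uint8, blue, green, red; 480x640 float32, mm along the optical axis (not along the pixel's ray), 0 where there is no reading.
- r.camera_params(name): a dict with "fx", "fy", "cx", "cy" (pixels), "pose" (4x4, takes a point from camera to world coordinates); the wrist camera has in their place "tool_from_camera" (4x4, takes a point from camera to tool coordinates, whose origin is the TCP and whose axes are the flange's). Camera axes: x right, y down, z forward; pixel columns grow to the right and rows downward; lengths in mm; the calibration is good to about 2 mm. A picture is of the moment at which its call begins: read the wrist's pose just before it. camera_params takes no time and is no camera call.
- r.hand_in(): hands the job in; it is judged then, once.
The state is a dict: "time": time; "joint_pos": joint angles; "qd": joint speeds; "joint_efforts": joint torques, N m; "tool_pos": TCP position; "tcp_rot": TCP orientation; "ft_force": force on the tool from outside, world axes, zero at the start; "wrist_torque": the same for the moment, N m; "finger_gap": finger opening in mm; "grip_force": force on a finger pad.
Only numpy, scipy, OpenCV 4.12 (cv2) and the standard library are available. Lean on these libraries where they do the work, as an engineer would, in place of code of your own. Each camera call takes 0.05 s, during which the arm holds its last target. There are 200 camera calls.

### The job

The little test kiln on the bench has cooled: turn both hex clamp nuts at its front about a quarter turn counter-clockwise, so that their flat keepers swing clear of the lid, then raise the lid by its bar handle and hold it open at 35 degrees so a colleague can take out the test pieces. Do not let the lid drop, and leave the other things on the bench where they are. The lid falls shut by itself: finish while still holding it there, and do not let go.

Things in the scene. Friction and masses are not known exactly. Their poses are not given: they have to be found in the camera images.
- lid_bar (a point): middle of the lid's handle: a round dark steel bar, 12 mm diameter, 80 mm long, parallel to the hinge, on two end posts, 38 mm above the lid's top, 30 mm back from its front edge. Site y along the bar, z the lid's upward normal, x towards the hinge; tilts with the lid. Lid shut: 208 mm above the bench, 210 mm in front of and 68 mm above the hinge axis. Clear all round between the posts.
- kiln_rim (a point): middle of the kiln's front upper rim, under the lid's front edge, 140 mm above the bench; does not move with the lid. Site x points level to the back, z up. The lid's hinge axis is level, along point y, 240 mm behind this point at the same height. The kiln is a steel-clad brick box 240 deep, 300 wide, 140 mm high, fixed to the bench; the lid a slab 240 x 300 x 30 mm.
- lid (a joint): lid opening angle, rad; 0 = shut, grows as it opens; 35 degrees = 0.611; stop at 1.3. The lid (about 0.6 to 0.9 kg, no spring) falls shut from any angle unless held; it needs about 3 to 5 N of lift at the bar. At 35 degrees the bar's middle is 316 mm above the bench, 133 mm in front of the hinge axis.
- clamp_left_nut (a point): centre of the left (seen from the robot) clamp nut: plain steel hexagon, 36 mm across flats, 30 tall, axis upright, 28 mm in front of the lid's front edge, 105 mm from the kiln's middle line. Site z up; point x along the keeper finger and normal to a pair of flats, turning with the nut. 10 mm high, 24 mm wide collar below it; keeper top 25 mm, lid top 32.5 mm below this point. Captive: does not rise.
- clamp_left_tip (a point): end of the left clamp's keeper finger: a flat steel bar 16 mm wide, 6 thick, under the nut, fixed to it, reaching 48 mm from the nut's axis; point at mid-thickness. At first it lies over the lid and locks it.
- clamp_left (a joint): turn of the left clamp nut, rad; 0 = keeper points straight over the lid; grows counter-clockwise seen from above; at 1.57 the keeper points left along the front edge. Starts at 0 to 0.25; stop at 1.9. The lid is locked below about 1.1. Friction about 0.1 N m; stays where left.
- clamp_right_nut (a point): centre of the right (seen from the robot) clamp nut: plain steel hexagon, 36 mm across flats, 30 tall, axis upright, 28 mm in front of the lid's front edge, 105 mm from the kiln's middle line. Site z up; point x along the keeper finger and normal to a pair of flats, turning with the nut. 10 mm high, 24 mm wide collar below it; keeper top 25 mm, lid top 32.5 mm below this point. Captive: does not rise.
- clamp_right_tip (a point): end of the right clamp's keeper finger: a flat steel bar 16 mm wide, 6 thick, under the nut, fixed to it, reaching 48 mm from the nut's axis; point at mid-thickness. At first it lies over the lid and locks it.
- clamp_right (a joint): turn of the right clamp nut, rad; 0 = keeper points straight over the lid; grows counter-clockwise seen from above; at 1.57 the keeper points left along the front edge. Starts at 0 to 0.25; stop at 1.9. The lid is locked below about 1.1. Friction about 0.1 N m; stays where left.
- beaker: bystander: terracotta beaker, 72 mm wide, 85 high, left of the kiln; origin under its centre
- glaze_jar: bystander: grey jar with white cap, 72 mm wide, 100 high, right of the kiln; origin under its centre
- rib: bystander: wooden spatula lying in front of the kiln, under 40 mm high; origin underneath
- loop_tool: bystander: wooden-handled loop tool, 150 mm long, lying in front of the kiln; origin underneath
- mould: bystander: white plaster block 130 x 100 x 55 mm, on the left; origin under its centre
- bowl: bystander: white bowl 130 mm wide, 55 high, on the right; origin under its centre
- clock: bystander: small yellow clock 45 x 90 x 85 mm, on the left; origin under its centre

How it is judged (in metres and radians):
On the way, in this order (a step that is already met when the one before it is completed fails the run):
1. both clamp nuts turned so that their keepers are clear of the lid, the lid still shut (value of joint each of clamp_left, clamp_right above 1.15 rad and value of joint lid below 0.06 rad), for 0.2 s.
2. the lid held by the fingers at 35 degrees (value of joint lid between 0.524 and 0.698 rad and contact force between lid and the fingers above 1 N), for 0.3 s.
At the end, for the whole second after the job is handed in: Both clamp nuts stand turned clear of the lid (beyond 1.15 rad); the lid stands still at 35 degrees, give or take 5, held there by the robot's fingers (contact force over 1 N); no bystander moved more than 30 mm (all of step 2 and value of joint each of clamp_left, clamp_right above 1.15 rad and velocity of joint lid between -0.05 and 0.05 rad/s); the arm keeps its last pose, push and grip.
It fails at once if a bystander on the bench was moved more than 30 mm (distance of any of beaker, glaze_jar, rib, loop_tool, mould, bowl, clock from where it was at the start of the episode above 0.03 m).
It fails at once if the lid was dropped (closing faster than 1.5 rad/s) (velocity of joint lid below -1.5 rad/s).
It also fails if it takes over 59 s, if anything falls off the work surface, if the arm or the gripper's body presses on something with over 40 N, if the wrist force passes 120 N, or if a joint passes its speed limit or range.

## Working session

There is one attempt and no reset: what is moved stays moved. The work goes in short steps, Python scripts to look and compute and a tool call to move; the robot and the scene stay as the last step left them, time stands still between calls to the robot, and variables do not carry over. Pictures are saved under pics/ and viewed, at most 10 in all, crops included, and the job is handed in when it is done.

Besides the shell and the picture viewer there is one more tool, called after "Call:" as name(argument=value, ...), one argument or row to a line, values as JSON. jog_arm: Moves the arm, as the interface text tells. Its arguments: {"type":"object","properties":{"rows":{"type":"array"},"grip":{"type":"number"},"force":{"type":"number"}},"required":["rows"]}

```bash
mkdir -p pics
python3 - <<'E'
from bench import r
import cv2,numpy as np
print(r.sense())
for n in("scene","wrist"):
    p,d=r.snapshot(n); cv2.imwrite(f"pics/{n}0.png",p); np.save(f"pics/{n}0.npy",d)
for n in("scene","side","wrist"): print(n,r.camera_params(n))
E
```

```text
{'time': 0.0, 'joint_pos': array([-4.89418344e+00,  7.51588605e+00,  8.53301204e+01,  7.06965921e-04,
        8.72623583e+01, -4.89282060e+00]), 'qd': array([-0.0654615 ,  0.00425666, -0.02921543, -0.00724316,  0.01099344,
        0.11615079]), 'joint_efforts': array([-1.90700346e-03, -5.69404185e+01, -5.00557995e+01, -2.19391650e-04,
        1.44415747e-02,  7.24149572e-05]), 'tool_pos': array([5.99438571e+02, 6.31597586e-02, 2.30228273e+02]), 'tcp_rot': array([-1.79892090e+02, -9.94617685e-03,  8.99985934e+01]), 'ft_force': array([-0.38025937,  0.16331413, -0.27944514]), 'wrist_torque': array([ 0.04406712,  0.05774893, -0.0030055 ]), 'grip_force': 0.0, 'finger_gap': 85.58936553949486}
scene {'fx': 497.4691694481332, 'fy': 497.4691694481332, 'cx': 319.73678416464975, 'cy': 235.5294798338862, 'pose': array([[-4.52343735e-01,  5.93908848e-01, -6.65325052e-01,
         1.44249073e+03],
       [ 8.91819055e-01,  3.06766078e-01, -3.32495633e-01,
         4.39980371e+02],
       [ 6.62705910e-03, -7.43751876e-01, -6.68422942e-01,
         1.03431861e+03],
       [ 0.00000000e+00,  0.00000
[... 280 characters left out ...]
.76891676e-01,  5.36502965e-01,
        -7.09793689e+02],
       [ 1.91753962e-02, -7.59498850e-01, -6.50225962e-01,
         1.01776234e+03],
       [ 0.00000000e+00,  0.00000000e+00,  0.00000000e+00,
         1.00000000e+00]])}
wrist {'fx': 409.3614589315525, 'fy': 409.3614589315525, 'cx': 322.41546722144005, 'cy': 238.13762639903956, 'tool_from_camera': array([[-6.00443570e-04, -9.58328808e-01, -2.85666827e-01,
         7.26026960e+01],
       [ 9.99999815e-01, -5.46774593e-04, -2.67632108e-04,
         6.00511135e-01],
       [ 1.00284196e-04, -2.85666934e-01,  9.58328958e-01,
        -1.42311902e+02],
       [ 0.00000000e+00,  0.00000000e+00,  0.00000000e+00,
         1.00000000e+00]])}
```

View pictures.

View pics/scene0.png

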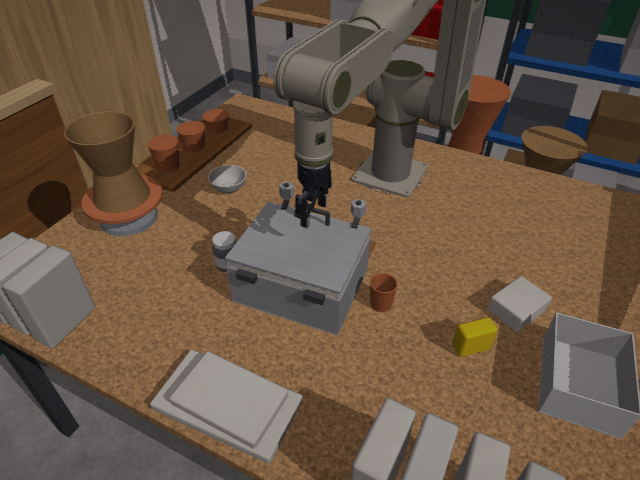

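View pics/wrist0.png

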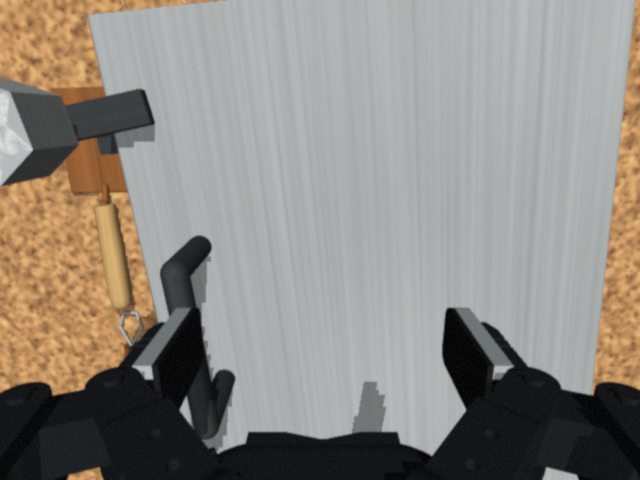

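The scene view shows the kiln at about (300,250). The nuts are at (286,188) (right) and (358,208) (left), both on the robot side. The wrist view shows the left nut at (10,135), its keeper reaching to (150,105), and the bar from (185,250) to (210,420). Next I'll measure the lid top, nuts and bar from the depth.

```bash
cat > h.py <<'E'
import numpy as np,cv2
from bench import r
from scipy.spatial.transform import Rotation as Ro
def T_tool():
    s=r.sense(); T=np.eye(4); T[:3,:3]=Ro.from_euler('xyz',s['tcp_rot'],degrees=True).as_matrix(); T[:3,3]=s['tool_pos']; return T
def world(n,d,T=None):
    c=r.camera_params(n); P=c['pose'] if n!='wrist' else T@c['tool_from_camera']
    v,u=np.mgrid[:480,:640]
    X=np.stack([(u-c['cx'])/c['fx']*d,(v-c['cy'])/c['fy']*d,d],-1)@P[:3,:3].T+P[:3,3]
    X[d<=0]=np.nan; return X
E
python3 - <<'E'
from h import *
np.set_printoptions(precision=1,suppress=True)
Xs=world('scene',np.load('pics/scene0.npy')); Xw=world('wrist',np.load('pics/wrist0.npy'),T_tool())
for n,X in(('s',Xs),('w',Xw)):
    z=X[...,2]; near=(X[...,0]>350)&(X[...,0]<950)&(abs(X[...,1])<300)
    m=near&(abs(z-170)<6)
    k,l,st,_=cv2.connectedComponentsWithStats(m.astype(np.uint8)); i=1+st[1:,4].argmax()
    P=X[l==i]; rc=cv2.minAreaRect(P[:,:2].astype(np.float32)); print(n,'lid',np.median(P[:,2]),rc,cv2.boxPoints(rc))
    m=near&(z>180)&(z<222)
    k,l,st,ce=cv2.connectedComponentsWithStats(m.astype(np.uint8))
    for i in range(1,k):
        if st[i,4]>25: P=X[l==i]; print(n,ce[i],st[i,4],P.min(0),P.max(0),P.mean(0))
E
```

```text
s lid 171.58502177287102 ((628.0477905273438, -23.588348388671875), (248.85423278808594, 305.28167724609375), 5.269608020782471) [[ 490.1  117. ]
 [ 518.2 -187. ]
 [ 766.  -164.2]
 [ 737.9  139.8]]
s [286.  191.4] 218 [ 471.2 -161.7  180. ] [ 533.9 -121.4  221.9] [ 499.1 -136.6  206.9]
s [357.8 208.5] 224 [452.6  45.6 180.1] [493.   88.4 221.9] [479.   70.2 208.7]
s [322.2 213.6] 124 [531.8 -38.6 180.1] [545.3  14.5 219.9] [538.9  -4.9 206.3]
w lid 170.04064153573546 ((627.2548828125, -0.922210693359375), (244.64425659179688, 258.4202880859375), 5.085684299468994) [[ 494.   116.9]
 [ 516.9 -140.5]
 [ 760.5 -118.8]
 [ 737.6  138.6]]
w [ 31.9 132.8] 6299 [468.3  46.7 186.3] [493.1  87.6 219.5] [486.6  66.4 207.5]
w [181.3 276. ] 2045 [530.6 -10.8 180.1] [543.8  14.5 215.8] [538.6   6.1 206.2]
w [207.3 402. ] 2160 [536.4 -76.9 180. ] [549.7 -29.  215.1] [545.  -58.6 207.2]
```

Kiln yaw is about 5.2° and the lid is at z=170, with the front middle at (508,-33.5). That predicts the left nut at (471,69), the right nut at (490,-141) and the bar at (538,-31). The direct readings agree. I'll move above the left nut for a close look.

Call:
jog_arm(
  rows=[
    [[0,0,-45],[0,0,0]],
    [[20,-30,-75],[0,0,0]],
    [[45,-70,-80],[0,0,0]],
    [[60,-110,-80],[0,0,0]],
    [[68,-128,-80],[0,0,0]],
    [[68,-128,-80],[0,0,0]],
    [[68,-128,-80],[0,0,0]],
  ],
)

```text
time: 0.8
tool_pos: [472.0, 68.1, 311.3]
tcp_rot: [180.0, 0.0, 90.0]
ft_force: [0.2, 0.0, -0.8]
finger_gap: 85.5
grip_force: 0.0
```

```bash
cat > nut.py <<'E'
from h import *
import sys
def look(name,guess,save=None):
    T=T_tool(); p,d=r.snapshot('wrist'); cv2.imwrite(f'pics/{name}.png',p)
    X=world('wrist',d,T); z=X[...,2]; near=np.hypot(X[...,0]-guess[0],X[...,1]-guess[1])<60
    m=(near&(abs(z-217.5)<4)).astype(np.uint8)
    k,l,st,_=cv2.connectedComponentsWithStats(m); i=1+st[1:,4].argmax(); P=X[l==i][:,:2].astype(np.float32)
    hull=cv2.convexHull(P); A=cv2.contourArea(hull); M=cv2.moments(hull)
    a=np.deg2rad(np.arange(0,60,.5)); Q=P-P.mean(0)
    w=[max(np.ptp(Q@[np.cos(t+k*np.pi/3),np.sin(t+k*np.pi/3)]) for k in range(3)) for t in a]
    print('nut top',np.array([M['m10'],M['m01']])/M['m00'],'area',A,'(exp 1122) flat normal deg mod 60',np.rad2deg(a[np.argmin(w)]),min(w), 'z',np.median(z[l==i]))
    mk=near&(abs(z-176)<3.5); Pk=X[mk][:,:2].astype(np.float32)
    if len(Pk)>30:
        rc=cv2.minAreaRect(Pk); print('keeper',len(Pk),rc,cv2.boxPoints(rc).tolist())
    print(r.sense())
look(sys.argv[1],(float(sys.argv[2]),float(sys.argv[3])))
E
python3 nut.py nl 471 69
```

```text
nut top [472.33663223  67.2011903 ] area 1134.4941861600964 (exp 1122) flat normal deg mod 60 11.5 36.61496236068638 z 217.26904560245194
keeper 999 ((503.9820251464844, 73.85039520263672), (31.290056228637695, 16.207313537597656), 12.073742866516113) [[486.988037109375, 78.5023193359375], [490.37811279296875, 62.65351867675781], [520.9760131835938, 69.19847106933594], [517.5859375, 85.04727172851562]]
{'time': 0.85, 'joint_pos': array([ 2.02145425e+00, -1.28989683e+01,  9.67506080e+01, -1.10006289e-02,
        9.61465473e+01,  2.01938201e+00]), 'qd': array([-0.53471523,  1.25268056, -0.70562448, -0.01619658,  0.07092246,
       -0.07726186]), 'joint_efforts': array([ 4.88338061e-01, -3.99553156e+01, -5.04974413e+01,  4.32298786e-02,
        8.31720536e-02,  1.38357980e-02]), 'tool_pos': array([472.33195226,  67.83347756, 311.11114363]), 'tcp_rot': array([1.79997803e+02, 1.08666706e-02, 9.00008940e+01]), 'ft_force': array([ 0.14539987, -0.35367496, -0.08182844]), 'wrist_torque': array([-0.01197715,  0.00917917,  0.01380506]), 'grip_force': 0.0, 'finger_gap': 85.3507489922866}
```

The left nut is at (472.3,67.2) with its keeper at 12° in world (0.12 rad on the joint), and sizes match. I'll align, descend and grip.

Call:
jog_arm(
  rows=[
    [[0,0,10],[0,0,-0.12]],
    [[-0.5,0,45],[0,0,-0.21]],
    [[-0.5,0,80],[0,0,-0.21]],
    [[-0.5,0,110],[0,0,-0.21]],
    [[-0.5,0,124],[0,0,-0.21]],
    [[-0.5,0,124],[0,0,-0.21]],
    [[-0.5,0,124],[0,0,-0.21]],
  ],
)

```text
time: 1.55
tool_pos: [472.8, 67.3, 188.3]
tcp_rot: [180.0, 0.0, 102.0]
ft_force: [-0.1, 0.4, 0.2]
finger_gap: 85.3
grip_force: 0.0
```

Call:
jog_arm(
  rows=[
    [[0,0,0],[0,0,0]],
    [[0,0,0],[0,0,0]],
    [[0,0,0],[0,0,0]],
    [[0,0,0],[0,0,0]],
    [[0,0,0],[0,0,0]],
    [[0,0,0],[0,0,0]],
  ],
  grip=30,
  force=50,
)

```text
time: 2.15
tool_pos: [471.9, 67.5, 188.4]
tcp_rot: [180.0, 0.0, 102.0]
ft_force: [-5.5, -0.3, 6.2]
finger_gap: 35.3
grip_force: 50.6
```

Gripped at 36 mm. I'll turn it about 83° counter-clockwise.

Call:
jog_arm(
  rows=[
    [[0,0,0],[0,0,-0.12]],
    [[0,0,0],[0,0,-0.26]],
    [[0,0,0],[0,0,-0.4]],
    [[0,0,0],[0,0,-0.54]],
    [[0,0,0],[0,0,-0.68]],
    [[0,0,0],[0,0,-0.82]],
    [[0,0,0],[0,0,-0.94]],
    [[0,0,0],[0,0,-1.0]],
    [[0,0,0],[0,0,-1.0]],
  ],
)

```text
time: 3.05
tool_pos: [471.9, 67.5, 188.5]
tcp_rot: [180.0, 0.0, 159.5]
ft_force: [-4.6, -0.6, 7.0]
finger_gap: 35.4
grip_force: 50.6
```

Call:
jog_arm(
  rows=[
    [[0,0,0],[0,0,-0.1]],
    [[0,0,0],[0,0,-0.2]],
    [[0,0,0],[0,0,-0.3]],
    [[0,0,0],[0,0,-0.4]],
    [[0,0,0],[0,0,-0.45]],
    [[0,0,0],[0,0,-0.45]],
    [[0,0,0],[0,0,-0.45]],
  ],
)

```text
time: 3.75
tool_pos: [471.9, 67.6, 188.4]
tcp_rot: [180.0, 0.0, -174.9]
ft_force: [-5.5, -1.5, 6.7]
finger_gap: 35.1
grip_force: 50.6
```

Call:
jog_arm(
  rows=[
    [[0,0,0],[0,0,0]],
    [[0,0,0],[0,0,0]],
    [[0,0,0],[0,0,0]],
    [[0,0,0],[0,0,0]],
    [[0,0,-10],[0,0,0]],
    [[0,0,-40],[0,0,0]],
    [[0,0,-80],[0,0,0]],
    [[0,0,-115],[0,0,0]],
    [[0,0,-123],[0,0,0]],
    [[0,0,-123],[0,0,0]],
  ],
  grip=85,
)

```text
time: 4.75
tool_pos: [473.0, 67.5, 312.8]
tcp_rot: [-180.0, 0.2, -174.9]
ft_force: [0.5, 0.1, 1.1]
finger_gap: 84.9
grip_force: 0.0
```

Call:
jog_arm(
  rows=[
    [[0,-15,0],[0,0,0.14]],
    [[0,-35,0],[0,0,0.28]],
    [[0,-60,0],[0,0,0.42]],
    [[0,-85,0],[0,0,0.56]],
    [[0,-110,0],[0,0,0.7]],
    [[0,-135,0],[0,0,0.84]],
    [[0,-160,0],[0,0,0.98]],
    [[0,-185,0],[0,0,1.12]],
    [[0,-200,0],[0,0,1.26]],
    [[0,-209,0],[0,0,1.38]],
  ],
)

```text
time: 5.75
tool_pos: [489.7, -141.7, 307.9]
tcp_rot: [-179.8, -0.1, 105.6]
ft_force: [-0.3, -0.0, 0.8]
finger_gap: 85.2
grip_force: 0.0
```

Call:
jog_arm(
  rows=[
    [[0,0,0],[0,0,0.14]],
    [[0,0,0],[0,0,0.27]],
    [[0,0,0],[0,0,0.27]],
    [[0,0,0],[0,0,0.27]],
  ],
)

```text
time: 6.15
tool_pos: [490.1, -140.4, 308.9]
tcp_rot: [-179.9, -0.0, 90.8]
ft_force: [0.2, -0.2, -0.5]
finger_gap: 85.3
grip_force: 0.0
```

```bash
python3 nut.py nr 490 -141
python3 - <<'E'
import cv2,numpy as np
from h import *
p,d=r.snapshot('scene'); cv2.imwrite('pics/s1.png',cv2.resize(p[150:290,210:410],None,fx=4,fy=4)[:600,:800])
E
```

```text
nut top [ 491.79725178 -141.97170537] area 1140.1558327099774 (exp 1122) flat normal deg mod 60 19.5 36.77746526998256 z 217.27899327588338
keeper 1040 ((522.7289428710938, -130.93128967285156), (30.2550048828125, 16.455135345458984), 19.14960289001465) [[505.7395935058594, -128.12135314941406], [511.1374206542969, -143.6659393310547], [539.71826171875, -133.74122619628906], [534.3204345703125, -118.19664001464844]]
{'time': 6.2, 'joint_pos': array([-2.17451379e+01, -7.58826228e+00,  9.22551985e+01, -1.25528610e-05,
        9.54268960e+01, -2.25361487e+01]), 'qd': array([ 0.04094066, -0.17090323, -0.49354996,  0.12149938, -0.00263627,
        0.65566127]), 'joint_efforts': array([-8.66644992e-02, -4.36222708e+01, -5.05738378e+01, -6.10326053e-03,
        4.98258698e-03,  8.82473239e-02]), 'tool_pos': array([ 490.25456852, -140.4211437 ,  309.27065142]), 'tcp_rot': array([-1.79913328e+02, -3.59511599e-02,  9.07909824e+01]), 'ft_force': array([ 0.32706392,  0.02922266, -1.05308057]), 'wrist_torque': array([ 0.01237506, -0.0074084 , -0.0231392 ]), 'grip_force': 0.0, 'finger_gap': 84.90035985358682}
```

View pics/nr.png

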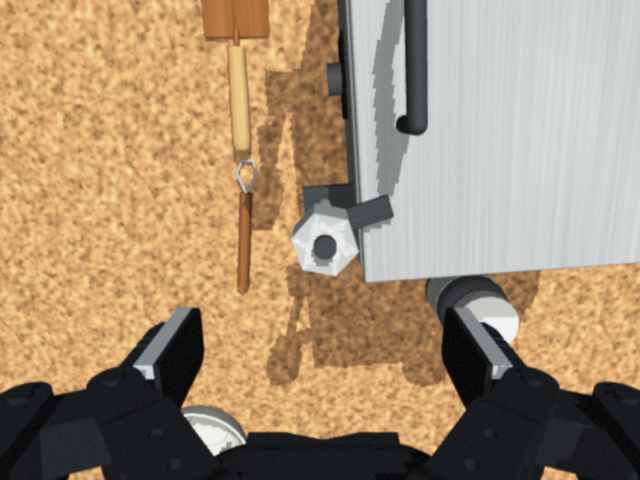

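The wrist view shows the right nut at (325,240), its keeper reaching over the lid to (390,207), and the jar at (480,310), well below finger height. The nut is at (491.8,-142) with its keeper at 19.3°. I'll align and grip as before.

Call:
jog_arm(
  rows=[
    [[-1,1,5],[0,0,-0.12]],
    [[-1.5,1.5,25],[0,0,-0.25]],
    [[-1.5,1.5,60],[0,0,-0.325]],
    [[-1.5,1.5,95],[0,0,-0.325]],
    [[-1.5,1.5,115],[0,0,-0.325]],
    [[-1.5,1.5,121],[0,0,-0.325]],
    [[-1.5,1.5,121],[0,0,-0.325]],
    [[-1.5,1.5,121],[0,0,-0.325]],
  ],
)

```text
time: 7.05
tool_pos: [492.9, -142.4, 190.8]
tcp_rot: [179.9, 0.1, 109.2]
ft_force: [-1.0, 0.2, -0.1]
finger_gap: 84.7
grip_force: 0.0
```

Call:
jog_arm(
  rows=[
    [[0,0,0],[0,0,0]],
    [[0,0,0],[0,0,0]],
    [[0,0,0],[0,0,0]],
    [[0,0,0],[0,0,0]],
    [[0,0,0],[0,0,0]],
    [[0,0,0],[0,0,0]],
  ],
  grip=30,
  force=50,
)

```text
time: 7.65
tool_pos: [491.8, -142.5, 190.2]
tcp_rot: [-180.0, 0.0, 109.2]
ft_force: [-6.4, -1.1, 5.9]
finger_gap: 35.3
grip_force: 50.7
```

Call:
jog_arm(
  rows=[
    [[0,0,0],[0,0,-0.12]],
    [[0,0,0],[0,0,-0.26]],
    [[0,0,0],[0,0,-0.4]],
    [[0,0,0],[0,0,-0.54]],
    [[0,0,0],[0,0,-0.68]],
    [[0,0,0],[0,0,-0.82]],
    [[0,0,0],[0,0,-0.94]],
    [[0,0,0],[0,0,-1.0]],
    [[0,0,0],[0,0,-1.0]],
  ],
)

```text
time: 8.55
tool_pos: [492.3, -141.8, 190.3]
tcp_rot: [180.0, 0.0, 166.6]
ft_force: [-2.7, 2.1, 5.5]
finger_gap: 35.5
grip_force: 50.6
```

Call:
jog_arm(
  rows=[
    [[0,0,0],[0,0,-0.1]],
    [[0,0,0],[0,0,-0.2]],
    [[0,0,0],[0,0,-0.3]],
    [[0,0,0],[0,0,-0.34]],
    [[0,0,0],[0,0,-0.34]],
    [[0,0,0],[0,0,-0.34]],
  ],
)

```text
time: 9.15
tool_pos: [492.2, -141.5, 190.2]
tcp_rot: [179.9, 0.0, -174.0]
ft_force: [-2.5, 4.4, 5.3]
finger_gap: 35.1
grip_force: 50.7
```

Call:
jog_arm(
  rows=[
    [[0,0,0],[0,0,0]],
    [[0,0,0],[0,0,0]],
    [[0,0,0],[0,0,0]],
    [[0,0,0],[0,0,0]],
    [[0,0,-10],[0,0,0]],
    [[0,0,-40],[0,0,0]],
    [[0,0,-80],[0,0,0]],
    [[0,0,-115],[0,0,0]],
    [[0,0,-123],[0,0,0]],
    [[0,0,-123],[0,0,0]],
  ],
  grip=85,
)

```text
time: 10.15
tool_pos: [493.1, -142.5, 314.9]
tcp_rot: [-179.9, 0.2, -174.0]
ft_force: [-0.3, -0.5, -0.5]
finger_gap: 84.7
grip_force: 0.0
```

Call:
jog_arm(
  rows=[
    [[-5,10,0],[0,0,0.14]],
    [[-12,22,0],[0,0,0.28]],
    [[-18,34,0],[0,0,0.42]],
    [[-24,46,0],[0,0,0.56]],
    [[-30,58,0],[0,0,0.7]],
    [[-36,70,0],[0,0,0.84]],
    [[-42,82,0],[0,0,0.98]],
    [[-48,92,0],[0,0,1.12]],
    [[-54,100,0],[0,0,1.26]],
    [[-57,106,0],[0,0,1.4]],
  ],
)

```text
time: 11.15
tool_pos: [537.2, -30.0, 309.9]
tcp_rot: [-179.8, -0.1, 105.5]
ft_force: [0.6, -0.4, -0.2]
finger_gap: 85.1
grip_force: 0.0
```

Call:
jog_arm(
  rows=[
    [[0,0,0],[0,0,0.12]],
    [[0,0,0],[0,0,0.19]],
    [[0,0,0],[0,0,0.19]],
    [[0,0,0],[0,0,0.19]],
  ],
)

```text
time: 11.55
tool_pos: [537.2, -30.7, 310.8]
tcp_rot: [-179.9, -0.0, 95.0]
ft_force: [0.0, 0.1, -0.5]
finger_gap: 85.3
grip_force: 0.0
```

Run:
```python
from h import *
T=T_tool(); p,d=r.snapshot('wrist'); X=world('wrist',d,T); z=X[...,2]
m=(abs(z-211)<6)&(np.hypot(X[...,0]-538,X[...,1]+31)<48); P=X[m]
rc=cv2.minAreaRect(P[:,:2].astype(np.float32)); print('bar',rc,P[:,2].max(),T[:3,3],r.sense()['tcp_rot'],r.sense()['joint_pos'])
p2,d2=r.snapshot('scene')
cv2.imwrite('pics/chk.png',np.vstack([cv2.resize(p[:300],None,fx=.8,fy=.8),cv2.resize(p2[160:260,230:400],(512,301),interpolation=cv2.INTER_CUBIC)]))
```

```text
bar ((539.614013671875, -31.597679138183594), (11.770708084106445, 90.86160278320312), 5.42887544631958) 215.52582134495884 [537.23383919 -30.71524886 310.84663564] [-1.79905650e+02 -2.16485668e-02  9.49856588e+01] [-8.73563460e+00 -3.14950580e+00  8.78927899e+01 -1.35490141e-03
  9.53535082e+01 -1.37214365e+01]
```

View pics/chk.png

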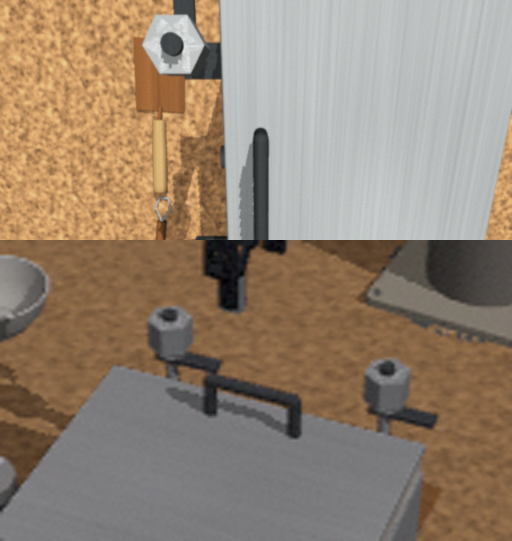

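Both keepers now point left along the front edge, clear of the lid. In the upper half (wrist view) the left nut is at (172,44) with its keeper going up. In the lower half (scene view) the keepers are at (195,362) and (405,413). The bar is at (539.6,-31.6), so I'll descend and grip it.

Call:
jog_arm(
  rows=[
    [[-1,2.3,20],[0,0,0]],
    [[-1,2.3,60],[0,0,0]],
    [[-1,2.3,95],[0,0,0]],
    [[-1,2.3,114],[0,0,0]],
    [[-1,2.3,120],[0,0,0]],
    [[-1,2.3,120],[0,0,0]],
    [[-1,2.3,120],[0,0,0]],
  ],
)

```text
time: 12.35
tool_pos: [541.0, -31.7, 193.9]
tcp_rot: [179.9, 0.0, 94.9]
ft_force: [0.5, -0.6, 0.3]
finger_gap: 85.1
grip_force: 0.0
```

Call:
jog_arm(
  rows=[
    [[0,0,0],[0,0,0]],
    [[0,0,0],[0,0,0]],
    [[0,0,0],[0,0,0]],
    [[0,0,0],[0,0,0]],
    [[0,0,0],[0,0,0]],
    [[0,0,0],[0,0,0]],
    [[0,0,0],[0,0,0]],
    [[0,0,0],[0,0,0]],
    [[0,0,0],[0,0,0]],
  ],
  grip=6,
  force=50,
)

```text
time: 13.25
tool_pos: [539.3, -31.7, 192.6]
tcp_rot: [-179.9, 0.0, 94.9]
ft_force: [-6.4, -1.1, 5.8]
finger_gap: 10.3
grip_force: 49.0
```

Call:
jog_arm(
  rows=[
    [[0,1.5,-4.5],[0,0,0]],
    [[0,3,-9],[0,0,0]],
    [[0,5,-13.5],[0,0,0]],
    [[0,7,-18],[0,0,0]],
    [[0,7,-18],[0,0,0]],
    [[0,7,-18],[0,0,0]],
  ],
)

```text
time: 13.85
tool_pos: [545.3, -31.1, 209.6]
tcp_rot: [-179.7, -0.0, 94.9]
ft_force: [-9.6, -1.7, -0.8]
finger_gap: 10.3
grip_force: 49.0
```

Call:
jog_arm(
  rows=[
    [[0,4,-9],[0,0,0]],
    [[0,8,-17.5],[0,0,0]],
    [[0,13,-26],[0,0,0]],
    [[0,18,-34],[0,0,0]],
    [[0,23.5,-42],[0,0,0]],
    [[0,29,-50],[0,0,0]],
    [[0,29,-50],[0,0,0]],
    [[0,29,-50],[0,0,0]],
  ],
)

```text
time: 14.65
tool_pos: [574.2, -28.4, 260.9]
tcp_rot: [-179.7, -0.0, 94.9]
ft_force: [-15.3, 0.4, 6.0]
finger_gap: 10.1
grip_force: 49.7
```

```bash
cat > ang.py <<'E'
from h import *
p,d=r.snapshot('scene'); X=world('scene',d); xh=np.array([.9959,.0906]); yh=np.array([-.0906,.9959])
Q=X[...,:2]-np.array([508.3,-33.5]); a=Q@xh; b=Q@yh; z=X[...,2]
m=(a>30)&(a<225)&(abs(b)<140)&(abs(b)>60)&(z>150)
q=np.polyfit(a[m],z[m],1); print('lid deg',np.degrees(np.arctan(-q[0])),np.std(z[m]-np.polyval(q,a[m])),m.sum()); s=r.sense(); print(s['tool_pos'],s['ft_force'],s['grip_force'])
cv2.imwrite('pics/last.png',p)
E
python3 ang.py
```

```text
lid deg 56.5807314986515 143.42586029373362 5644
[574.08488295 -28.43328536 260.75607118] [-16.46301345   0.12735278   5.50411305] 49.738415479660034
```

Call:
jog_arm(
  rows=[
    [[0,5.5,-7.5],[0,0,0]],
    [[0,12,-14.5],[0,0,0]],
    [[0,18.5,-21.5],[0,0,0]],
    [[0,25,-28],[0,0,0]],
    [[0,32.5,-34.5],[0,0,0]],
    [[0,40,-40.5],[0,0,0]],
    [[0,40,-40.5],[0,0,0]],
    [[0,40,-40.5],[0,0,0]],
    [[0,40,-40.5],[0,0,0]],
    [[0,40,-40.5],[0,0,0]],
  ],
)

```text
time: 15.7
tool_pos: [614.7, -24.7, 302.9]
tcp_rot: [-179.9, -0.0, 94.9]
ft_force: [-13.7, 1.9, 10.5]
finger_gap: 9.9
grip_force: 50.7
```

```bash
sed -i 's/(z>150)$/(z>150)\&(z<175+.85*(240-a))/; s/^q=.*polyfit(a\[m\],z\[m\],1); /for _ in range(8):\n    q=np.polyfit(a[m],z[m],1); m\&=abs(z-np.polyval(q,a))<max(6,2*np.std(z[m]-np.polyval(q,a[m])))\n/' ang.py; python3 ang.py
```

```text
lid deg 34.79852197062198 2.413680786948851 4741
[614.67823916 -24.68219005 302.83022534] [-13.11184777   1.72911961  10.83268058] 50.65171480178833
```

View pics/last.png

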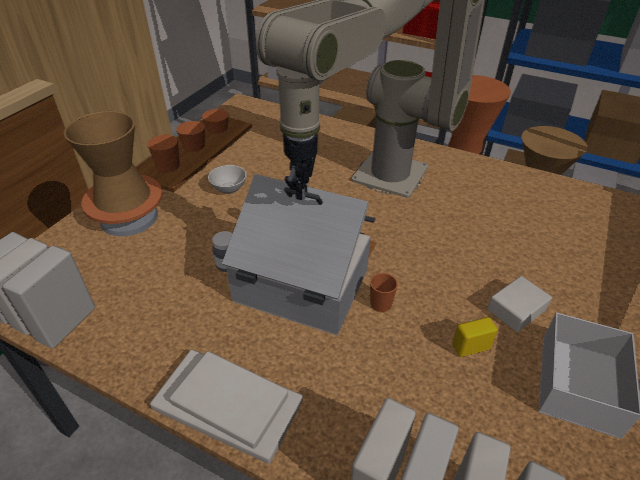

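The picture shows the lid raised, with the gripper holding the bar at (305,195). The measured lid angle is 34.8°, and the bystanders are where they were. I'll hand in now.

```bash
python3 -c "from bench import r; print(r.hand_in())"
```

```text
the job is handed in; nothing more can be done
None
```

I turned both clamp nuts until their keepers were clear of the lid, raised the lid to a measured 34.8°, and handed the job in at about 16 s with the gripper still holding the bar; the hand-in returned no verdict.

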